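# Discard a used autoinjector through the sharps bin's flap

## Task

Throw away the used autoinjector (the one with the orange needle end): bring it to the intake shelf of the yellow sharps bin and push it, orange end first, through the spring flap until it has dropped right inside and the flap has swung shut behind it. Leave the unused injector with the blue ends and everything else on the table where it is.

Things in the scene. Friction and masses are not known exactly. Their poses are not given: they have to be found in the camera images.
- used_injector: Used autoinjector, a straight bar 160 long, 30 wide, 24 high (mm) with rounded edges, about 0.1 kg, lying flat on the table: orange needle end, grey body and tail, yellow label. Origin: centre of its underside; x along its length towards the orange needle end, y across its width, z up. Its needle end starts pointing roughly to the robot's left (+y), the way the bin feeds.
- needle_end (a point): Centre of the orange end face of the used injector, 80 mm ahead of its centre along its x, 12 mm above its underside.
- tail_end (a point): Centre of the grey tail face of the used injector, 80 mm behind its centre along its x, 12 mm above its underside.
- new_injector: Unused autoinjector of the same size (160 x 30 x 24 mm, x along its length), white with green label and two blue ends, no orange; not to be moved. It lies on the table too, 130 mm or more nearer to or farther from the robot than the used one.
- sharps_bin: Yellow sharps bin, fixed to the table, 0.24 m high, clear lid (top at z = 234 mm). Origin: on the table, under the outer face of the mouth; x = feed direction, horizontally into the bin (roughly the robot's left), y across, z up. All bin points below are in this frame. Inside it is 240 mm long (x) and 100 mm wide.
- shelf_edge (a point): Middle of the free outer edge of the bin's intake shelf (bin frame -130, 0, 170 mm). The shelf is flat and slippery, open above, runs from here to the mouth at x = 0, is 120 mm wide, its top at z = 170 mm, with 4 mm high lips along its sides (inner faces at y = +-52 mm).
- mouth (a point): Middle of the mouth's lower edge (bin frame 0, 0, 170 mm). Mouth: red frame, 80 mm wide, 50 mm high. The shelf ends here; behind it a slippery chute slopes down 38 degrees into the bin, so an injector whose middle is 30 mm or more past this edge tips over it and usually slides in by itself once let go; else push its tail on.
- flap (a joint): White flap that closes the mouth, 76 mm wide, 48 mm high, just behind the frame (x = 10 mm in the bin's frame), hinged along its top edge. 0 = shut (hanging upright), grows as it is pushed inwards, up to 1.45 rad (nearly level). A light spring shuts it (under 1 N at its lower edge).
- spirit: Clear spirit bottle with blue cap, 64 mm wide, 170 mm high, upright; origin at its foot. Bystander, not to be moved.
- vial_carton: Plain brown carton, 70 x 110 x 55 mm; origin under its centre. Bystander, not to be moved.
- vial_a: Small glass vial with red cap, 30 mm wide, 50 mm high, upright; origin at its foot. Bystander, not to be moved.
- vial_b: Small glass vial with blue cap, 30 mm wide, 50 mm high, upright; origin at its foot. Bystander, not to be moved.
- dish: Round steel bowl, 120 mm wide, 35 mm high; origin under its centre. Bystander, not to be moved.
- swab_jar: Open glass jar, 80 mm wide, 100 mm high; origin under its centre. Bystander, not to be moved.

How it is judged:
By the outcome, as a careful person would: the job done as asked, in the order asked, and still so for the second after the job is handed in, with the robot touching nothing.
It also fails if it takes over 38 s, if anything falls off the work surface, if the arm or the gripper's body presses on something with over 40 N, if the wrist force passes 120 N, or if a joint passes its speed limit or range.

## Robot

A 6-joint arm with a two-finger parallel gripper is mounted at the origin on the work surface. World frame = base frame: x ahead of the robot, y to its left, z up, the work surface at z = 0. Lengths are in m, angles in degrees, forces in N, time in s.
With the tool pointing down it reaches from about 0.375 to 0.75 m from the base axis. Payload 9 kg.
Tool frame: the origin (TCP) lies where the fingers leave the gripper's body, on its centre line; the fingertips stand 73 mm ahead of it and the grasp point (between the pads) lies 54 mm ahead of it (robot.tip_reach is the distance from the TCP to the fingertips, in m); z points along the fingers, y is the line along which they close (so a half turn about z gives the same grasp; the last joint's range is limited). The gripper opens to 85 mm and grips with 20 to 120 N. Pads are 22 mm wide; open, the fingers measure 114 mm over their backs; the gripper's body (76 mm by 85 mm) begins 54 mm behind the grasp point. The pads swing forward as they close: fully open they stand 13 mm farther back than shut.
Start: joints at [-12.473, 5.964, 5.575, 89.605, 0, 77.527], TCP at [0.6, 0, 0.304] pointing down, gripper open.
Joint ranges: [-171.21, 171.21], [-48.23, 106.86], [-62.78, 66.21], [-105.2, 120.99], [-86.42, 89.51], [-180, 180]. Speed limits (degrees/s): [127.2, 127.2, 147.25, 180, 180, 180].

## Interface

Orientations are given as [roll, pitch, yaw] about the fixed x, y, z axes, in that order (R = Rz(yaw) Ry(pitch) Rx(roll)).
In Python, from plant import robot gives the robot as it stands. Calls block until the motion is done:
- robot.move_pose(position, orientation): joint-space move of the TCP to a pose.
- robot.line_to(position, vel=0.15, rotation=None, guard=None): straight line of the TCP; rotation=None keeps the orientation; vel is the mean speed in m/s. With guard (N) it stops when the force on the tool has changed by that much, and returns True; else False.
- robot.goto_joints(angles): joint-space move.
- robot.set_gripper(opening): finger opening in m; the grip force is fixed at half the most; returns when the fingers have stopped.
- robot.pause(seconds).
- robot.ik(position, orientation): joint angles nearest the present ones, or None.
- robot.observe(): the state.
- robot.grab_frame(name): name is "scene" or "side" or "wrist"; returns the picture (480x640x3 uint8, blue, green, red); there is no depth.
- robot.get_calibration(name): a dict with "vertical_fov" (degrees; the focal length in pixels is half the picture's height over the tangent of half this angle, whatever the lens; pixels are square), "cx", "cy" (the principal point, pixels), "rvec" (rotation vector, rad) and "tvec" (3), from world to camera coordinates, as OpenCV has them. Camera axes: x right, y down, z forward; pixel columns grow to the right and rows downward; lengths in m; the calibration is good to about 2 mm. A picture is of the moment at which its call begins: read the wrist's pose just before it. get_calibration takes no time and is no camera call; for the wrist camera it gives the pose at the moment of the call.
A pose or a line that the arm cannot do raises robot.IKError and nothing moves.
- robot.job_done(): hands the job in; it is judged then, once.
The state is a dict: "time": time; "q": joint angles; "qvel": joint speeds; "joint_torque": joint torques, N m; "tool_pos": TCP position; "tcp_rot": TCP orientation; "ft_force": force on the tool from outside, world axes, zero at the start; "torque": the same for the moment, N m; "gripper_width": finger opening in m; "gripper_force": force on a finger pad.
Only numpy, scipy, OpenCV 4.12 (cv2) and the standard library are available. Lean on these libraries where they do the work, as an engineer would, in place of code of your own. Each camera call takes 0.05 s, during which the arm holds its last target. There are 200 camera calls.

## Working session

There is one attempt and no reset: what is moved stays moved. The work goes in short steps, each a Python script; the robot and the scene stay as the last script left them, time stands still between calls to the robot, and variables do not carry over. Pictures are saved under pics/ and viewed, at most 10 in all, crops included, and the job is handed in when it is done.

```bash
ls; mkdir -p pics
python3 - <<'E'
from plant import robot
import cv2
for n in ("scene","side"):
    cv2.imwrite(f"pics/{n}0.png",robot.grab_frame(n)); c=robot.get_calibration(n); print(n,c)
print(robot.observe()['time'])
E
```

```text
pics
scene {'vertical_fov': 51.944324657430975, 'cx': 319.1792900831902, 'cy': 247.681196786194, 'rvec': array([ 2.01250675,  1.7788018 , -0.49850427]), 'tvec': array([ 0.00774765, -0.40464877,  1.58231688])}
side {'vertical_fov': 54.009723337281635, 'cx': 318.16471783199313, 'cy': 232.1768162267161, 'rvec': array([ 0.44608198, -2.67020114,  1.24100195]), 'tvec': array([0.49304261, 0.26496219, 0.8880591 ])}
0.1
```

View pics/scene0.png

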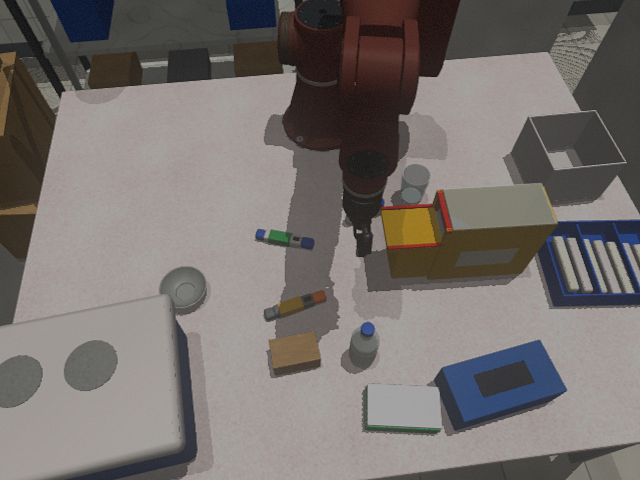

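View pics/side0.png

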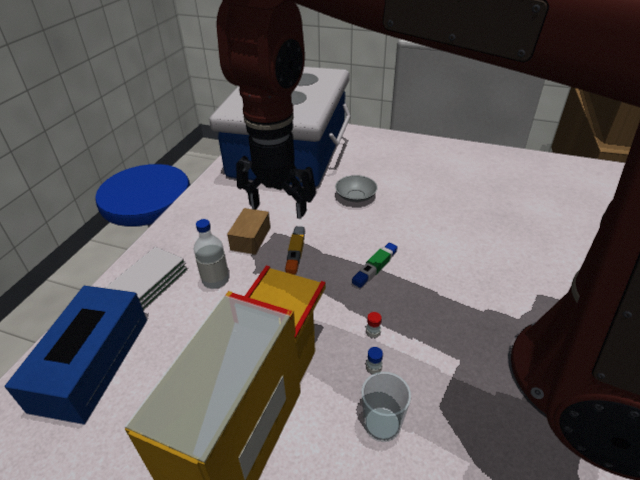

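The scene picture shows the used injector with its tail at about (266,313) and its orange end at (325,297). The shelf spans columns 383–440 and rows 207–245, with the bin body to its right. I'll enlarge both for accurate pixels.

```bash
cat > h.py <<'E'
import numpy as np, cv2
from plant import robot
def cam(n):
    c=robot.get_calibration(n); f=240/np.tan(np.radians(c['vertical_fov']/2))
    return np.array([[f,0,c['cx']],[0,f,c['cy']],[0,0,1]]),cv2.Rodrigues(np.array(c['rvec']))[0],np.array(c['tvec']).ravel()
def onplane(n,uv,z,C=None):
    K,R,t=C or cam(n); o=-R.T@t
    d=R.T@np.linalg.solve(K,[*uv,1]); return o+d*(z-o[2])/d[2]
def proj(n,P):
    K,R,t=cam(n); return cv2.projectPoints(np.atleast_2d(np.array(P,float)),cv2.Rodrigues(R)[0],t,K,None)[0][:,0]
E
python3 - <<'E'
import cv2,numpy as np
s=cv2.imread('pics/scene0.png')[180:330,250:450]; d=cv2.imread('pics/side0.png')[190:340,220:420]
for n,i in(('a',s),('b',d)):
    i=cv2.convertScaleAbs(cv2.resize(i,None,fx=4,fy=4,interpolation=cv2.INTER_CUBIC),alpha=1.3)
    cv2.imwrite(f'pics/crop_{n}.png',i)
E
```

```text
(no output)
```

View pics/crop_a.png

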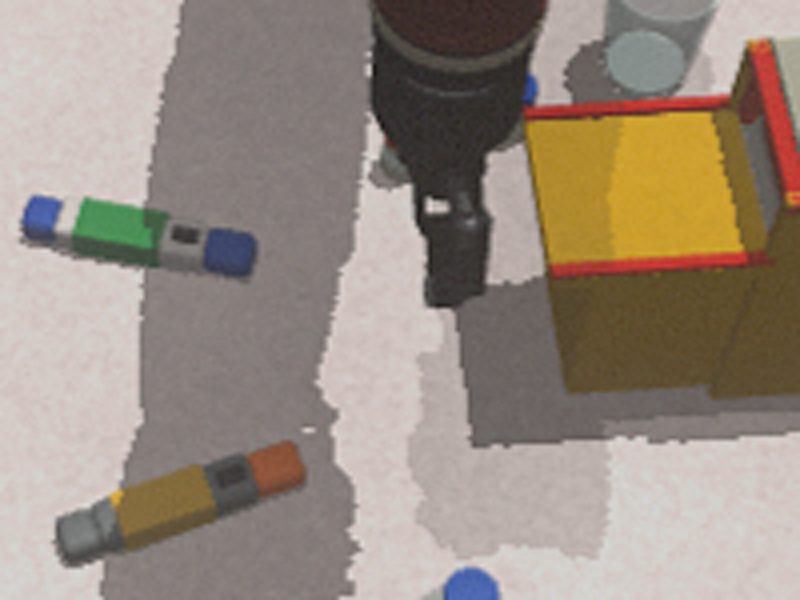

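View pics/crop_b.png

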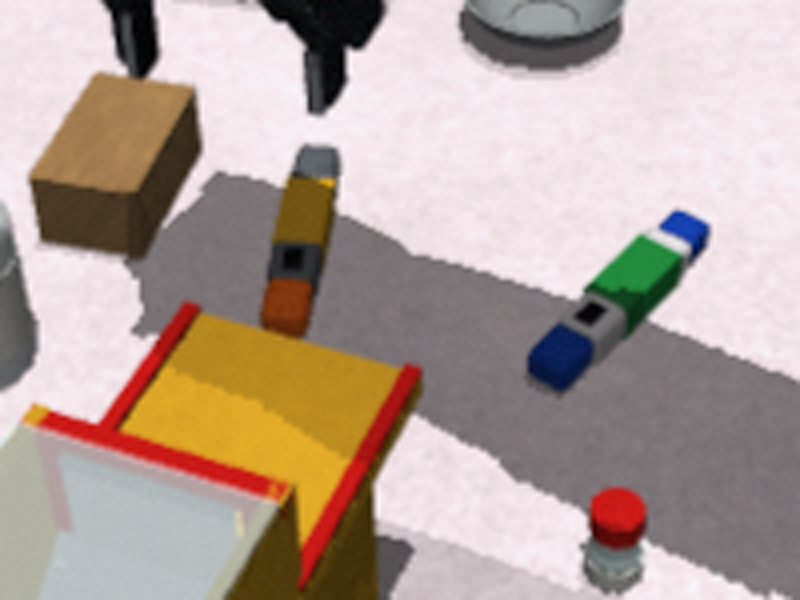

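Run:
```python
from h import *
np.set_printoptions(precision=4,suppress=True)
A=lambda u,v:(u/4+250,v/4+180)
B=lambda u,v:(u/4+220,v/4+190)
for nm,n,p,z in [('tail','scene',A(66,537),.02),('needle','scene',A(299,462),.02),('tail','side',B(320,150),.02),('needle','side',B(286,314),.02),
 ('edge near','scene',A(526,112),.174),('edge far','scene',A(552,271),.174),('lip end near','scene',A(730,100),.174),('lip end far','scene',A(768,260),.174),
 ('edge far','side',B(190,305),.174),('edge near','side',B(418,368),.174),('lipend far','side',B(105,430),.174),('lipend near','side',B(303,583),.174),
 ('frame top near','scene',A(760,40),.234),('frame top far','scene',A(795,200),.234),('frame top far','side',B(37,412),.234),('frame top near','side',B(290,490),.234),
 ('carton','side',B(135,255),0),('carton2','side',B(30,180),.055),('carton3','side',B(200,95),.055),('bottlecap','scene',(368,328),.165),('new tail','scene',A(40,218),.02),('new r','scene',A(235,253),.02)]:
    print(nm,n,onplane(n,p,z))
print(robot.observe()['q'])
```

```text
tail scene [ 0.6562 -0.2199  0.02  ]
needle scene [ 0.6232 -0.0712  0.02  ]
tail side [ 0.6493 -0.2169  0.02  ]
needle side [ 0.6137 -0.0709  0.02  ]
edge near scene [0.482  0.0837 0.174 ]
edge far scene [0.5946 0.0773 0.174 ]
lip end near scene [0.4883 0.2082 0.174 ]
lip end far scene [0.6025 0.2023 0.174 ]
edge far side [0.5907 0.0811 0.174 ]
edge near side [0.4767 0.086  0.174 ]
lipend far side [0.5937 0.1641 0.174 ]
lipend near side [0.4817 0.213  0.174 ]
frame top near scene [0.4901 0.2134 0.234 ]
frame top far scene [0.601  0.2047 0.234 ]
frame top far side [0.5926 0.2109 0.234 ]
frame top near side [0.4823 0.2162 0.234 ]
carton side [ 0.7308 -0.1085  0.    ]
carton2 side [ 0.7884 -0.0968  0.055 ]
carton3 side [ 0.7248 -0.2054  0.055 ]
bottlecap scene [ 0.7791 -0.0012  0.165 ]
new tail scene [ 0.4207 -0.2215  0.02  ]
new r scene [ 0.4645 -0.0937  0.02  ]
[-12.4739   5.9956   5.5316  89.603    0.0009  77.5273]
```

Run:
```python
from h import *
np.set_printoptions(precision=3,suppress=True)
o=robot.observe(); print(o['tcp_rot'],robot.tip_reach)
for y in (103.2,-76.8):
    print(y,robot.ik([.6497,-.2034,.2],[180,0,y]),robot.ik([.541,.1955,.25],[180,0,y-16]))
y=103.2 if (robot.ik([.6497,-.2034,.2],[180,0,103.2]) is not None and abs(robot.ik([.6497,-.2034,.2],[180,0,103.2])[5])<150) else -76.8
robot.set_gripper(.06)
robot.move_pose([.6497,-.2034,.2],[180,0,y])
o=robot.observe(); print(y,o['time'],o['tool_pos'],o['tcp_rot'])
C=cam('wrist'); np.save('C.npy',np.array([C[0],C[1],np.diag(C[2])]))
f=robot.grab_frame('wrist'); cv2.imwrite('pics/w1.png',f)
d=np.array([-.228,.9736]);
for s in(-.08,-.06,0,.08):
  print(s,proj('wrist',[*(np.array([.636,-.145])+s*d),.024]))
```

```text
[-179.935   -0.015   89.999] 0.0726
103.2 [-28.358  20.426  11.256  80.831   0.     48.442] [ 6.848  1.404 -4.763 83.833  0.    99.648]
-76.8 [ -28.358   20.426   11.256   80.831    0.    -131.558] [  6.848   1.404  -4.763  83.833   0.    -80.352]
103.2 1.4083 [ 0.65  -0.203  0.201] [179.958   0.007 103.206]
-0.08 [[319.157 263.606]]
-0.06 [[319.184 238.388]]
0 [[319.274 155.898]]
0.08 [[319.414  26.788]]
```

View pics/w1.png

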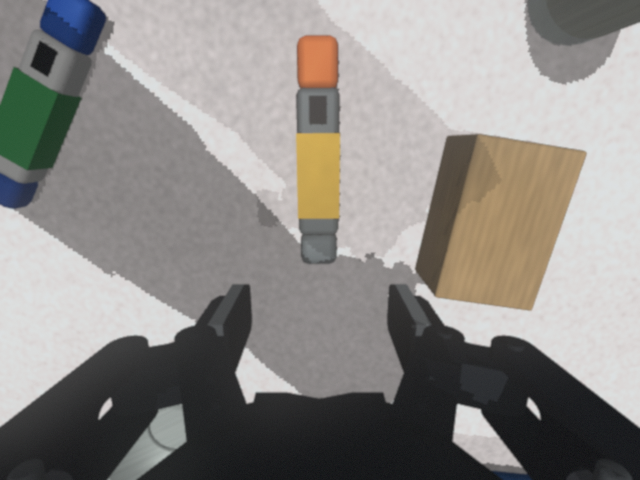

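The wrist view shows the injector at columns 298–339, tail at (319,264) and needle end at (318,36). That is within 3 mm of the estimate, the yaw matches, and the carton is well to the right, so I'll grasp and lift.

Run:
```python
from h import *
np.set_printoptions(precision=3,suppress=True)
print(onplane('wrist',(437,297),.055),onplane('wrist',(418,262),0), onplane('wrist',(319,264),.016),onplane('wrist',(318,36),.016))
robot.line_to([.6497,-.2034,.0765],vel=.12,guard=10)
robot.set_gripper(.0)
o=robot.observe(); print(o['time'],o['tool_pos'],o['gripper_width'],o['gripper_force'],o['ft_force'])
robot.line_to([.6497,-.2034,.29],vel=.15)
o=robot.observe(); print(o['time'],o['tool_pos'],o['gripper_width'],o['ft_force'])
F=np.radians(87.2); f=np.array([np.cos(F),np.sin(F)]); M=np.array([.542,.2115])
robot.move_pose([*(M-.2*f),.29],[180,0,87.2])
o=robot.observe(); print(o['time'],o['tool_pos'],o['tcp_rot'],o['gripper_width'])
a=robot.grab_frame('scene')[160:340,270:470]; b=robot.grab_frame('side')[150:330,200:400]
cv2.imwrite('pics/c1.png',cv2.convertScaleAbs(cv2.resize(np.hstack([a,b]),None,fx=2,fy=2,interpolation=cv2.INTER_CUBIC),alpha=1.3))
```

```text
[ 0.736 -0.217  0.055] [ 0.736 -0.211  0.   ] [ 0.655 -0.226  0.016] [ 0.618 -0.07   0.016]
3.025 [ 0.65  -0.204  0.078] 0.02855887734142236 60.905141830444336 [-0.58   0.503  6.069]
4.6 [ 0.649 -0.203  0.289] 0.028937420477260032 [-0.289  0.56  -0.568]
5.5667 [0.533 0.011 0.29 ] [179.971   0.02   87.21 ] 0.028533452663847922
```

View pics/c1.png

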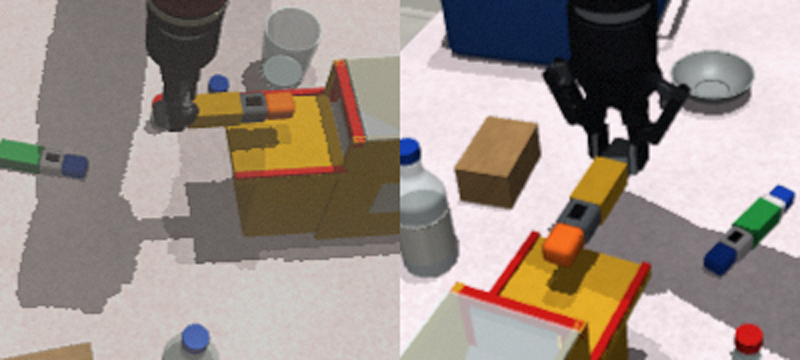

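The injector is held level, aligned with the feed, and centred over the shelf, with the needle end pointing at the mouth. Next I'll lower it and insert it.

Run:
```python
from h import *
np.set_printoptions(precision=3,suppress=True)
F=np.radians(87.2); f=np.array([np.cos(F),np.sin(F)]); M=np.array([.542,.2115])
P=lambda s,z:[*(M+s*f),z]
print(robot.line_to(P(-.2,.255),vel=.12,guard=10))
print(robot.line_to(P(-.016,.255),vel=.1,guard=12))
o=robot.observe(); print(o['time'],o['tool_pos'],o['gripper_width'],o['ft_force'])
a=robot.grab_frame('scene')[160:340,330:530]; b=robot.grab_frame('side')[190:370,150:350]
cv2.imwrite('pics/c2.png',cv2.convertScaleAbs(cv2.resize(np.hstack([a,b]),None,fx=2,fy=2,interpolation=cv2.INTER_CUBIC),alpha=1.3))
```

```text
False
True
7.8083 [0.541 0.192 0.254] 0.028746423824679335 [-0.162 -1.073 -0.182]
```

View pics/c2.png

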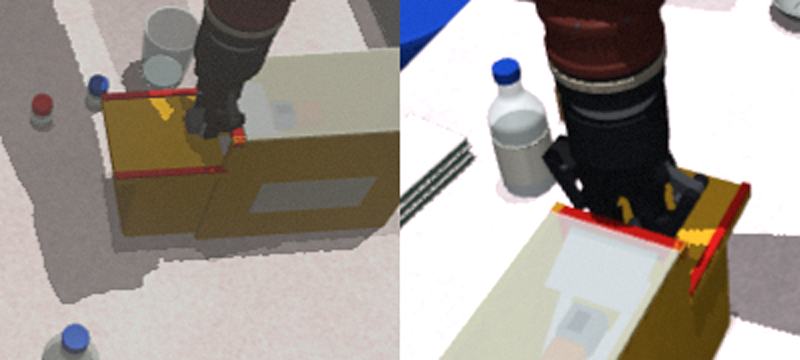

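The needle end and body are inside behind the raised flap, and the fingers have just touched the frame at bin x ≈ -19 mm. The injector's middle is therefore about 37 mm past the edge. I'll back off slightly, lower and release.

Run:
```python
from h import *
np.set_printoptions(precision=3,suppress=True)
F=np.radians(87.2); f=np.array([np.cos(F),np.sin(F)]); M=np.array([.542,.2115])
P=lambda s,z:[*(M+s*f),z]
robot.line_to(P(-.021,.255),vel=.05)
print(robot.line_to(P(-.021,.2495),vel=.05,guard=6))
robot.set_gripper(.05); robot.pause(.7)
o=robot.observe(); print(o['time'],o['tool_pos'],o['gripper_width'],o['ft_force'])
robot.line_to(P(-.03,.30),vel=.15)
robot.line_to(P(-.16,.33),vel=.2)
o=robot.observe(); print(o['time'],o['tool_pos'],o['ft_force'])
a=robot.grab_frame('scene')[160:340,370:570]; b=robot.grab_frame('side')[240:420,130:330]
cv2.imwrite('pics/c3.png',cv2.convertScaleAbs(cv2.resize(np.hstack([a,b]),None,fx=2,fy=2,interpolation=cv2.INTER_CUBIC),alpha=1.3))
```

```text
False
9.4583 [0.541 0.191 0.249] 0.05018515119961289 [0.13  0.229 0.276]
10.7667 [0.534 0.052 0.329] [ 0.087  0.117 -0.022]
```

View pics/c3.png

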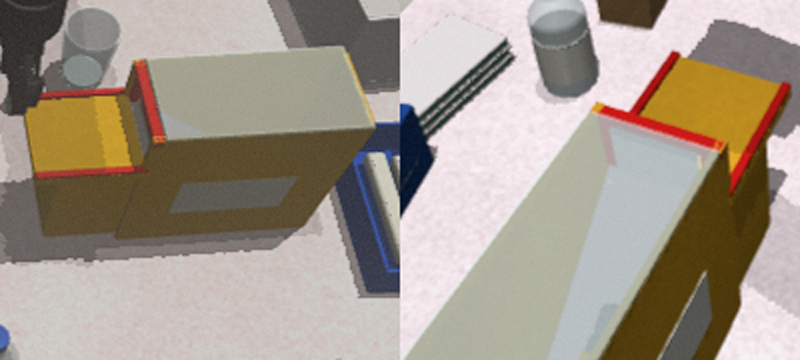

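The shelf is empty and the flap looks upright as at the start. A faint dark shape shows inside the bin at crop position (605,320). I'll confirm with a contrast-enhanced view next to the initial picture.

Run:
```python
from h import *
n=robot.grab_frame('side'); o=cv2.imread('pics/side0.png'); s=np.s_[260:480,130:330]
i=cv2.resize(np.hstack([o[s],n[s]]),None,fx=2,fy=2,interpolation=cv2.INTER_CUBIC)
l=cv2.cvtColor(i,cv2.COLOR_BGR2LAB); l[...,0]=cv2.createCLAHE(5,(6,6)).apply(l[...,0])
cv2.imwrite('pics/c4.png',cv2.cvtColor(l,cv2.COLOR_LAB2BGR))
```

```text
(no output)
```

View pics/c4.png

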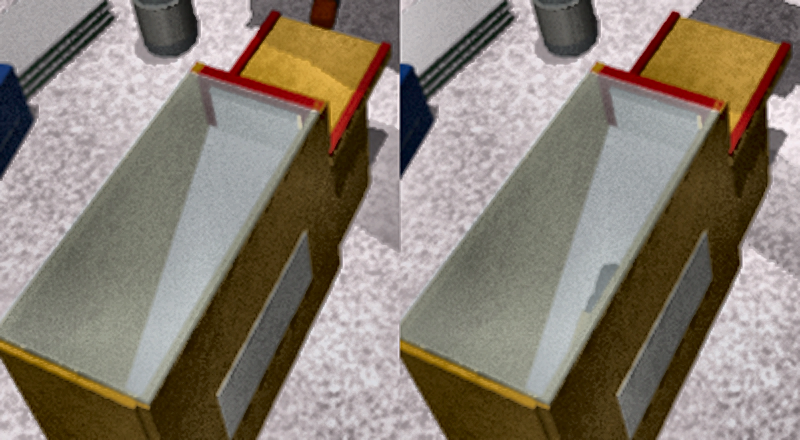

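Run:
```python
from h import *
F=np.radians(87.2); f=np.array([np.cos(F),np.sin(F)]); M=np.array([.542,.2115])
for z in (.02,.05,.08,.11):
    p=onplane('side',(233,395),z)[:2]-M; print(z,p@f, p@[f[1],-f[0]])
a=robot.grab_frame('side'); robot.pause(.5); b=robot.grab_frame('side'); print(cv2.absdiff(a,b)[260:480,130:330].max(), robot.observe()['time'])
```

```text
0.02 0.05404566337247838 0.04722665923739735
0.05 0.06825599233277657 0.034171187649181256
0.08 0.0824663212930747 0.021115716060965264
0.11 0.09667665025337283 0.008060244472749277
67 11.5167
```

Run:
```python
from h import *
a=robot.grab_frame('side'); robot.pause(1); b=robot.grab_frame('side')
d=cv2.blur(cv2.absdiff(a,b),(5,5)).max(2); print(d[260:480,130:330].max(), d.max(), d[370:420,215:250].max(), robot.observe()['time'])
print(robot.job_done())
```

```text
4 6 3 12.6167
the job is handed in; nothing more can be done
None
```

The used injector went orange end first through the flap and now rests inside the sharps bin with the flap shut; nothing else was moved as far as the pictures show, and the job was handed in at 12.6 s.

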